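# Take the pile of printing blocks apart and put it away

## Task

Take the pile apart and put the printing kit away: lay the blue, green and red printing blocks face up on the stand of their own colour, each lengthwise and centred between the stand's two rails, and set the black comb teeth down in the comb rack, centred, with its five teeth all the way down in the five gaps between the fins. Do not push away or knock over the yellow jar and the black dropper bottle that stand among them, and let go of everything at the end.

Things in the scene. Friction and masses are not known exactly. Their poses are not given: they have to be found in the camera images.
- blue_block: Loose blue printing block, 58x84x20 mm (x, y, z), 160 g: wooden base, blue face on top with white rings. Origin: centre of its underside; y along its length, z up. Lies on a fixed 3 mm cork mat, either alone or as the bottom of the pile (red block on it, comb on top); which of blue and green is in the pile changes.
- green_block: Loose green printing block, 58x84x20 mm (x, y, z), 160 g: wooden base, green face on top with white rings. Origin: centre of its underside; y along its length, z up. Lies on a fixed 3 mm cork mat, either alone or as the bottom of the pile (red block on it, comb on top); which of blue and green is in the pile changes.
- red_block: Loose red printing block, 44x68x20 mm (x, y, z), 90 g: wooden base, red face on top with white rings. Origin: centre of its underside; y along its length, z up. At the start it lies in the middle of the pile, on a blue or green block, with the comb standing on it, all roughly lined up.
- comb: Loose black comb, 80 g, on top of the pile, teeth down. Back 28x64 mm (x, y), 16 mm high, narrow brown strip on top; below it five plate teeth 22 mm long, 24 mm wide in x, 4 mm thick in y, at y = 0, +-14, +-28 mm. Height 38 mm in all. Origin: centre of the plane of the tooth tips; y along the row of teeth, z up. May be turned end for end.
- blue_stand: Fixed stand for the blue block: blue plate 72x110x4 mm (x, y, z) with an aluminium rail across each y end, rail tops 10 mm above the table, 98 mm clear between the rails; long sides open. Origin: centre of its underside, on the table; y along its length, z up. A block on it has its underside 4 mm above this origin.
- green_stand: Fixed stand for the green block: green plate 72x110x4 mm (x, y, z) with an aluminium rail across each y end, rail tops 10 mm above the table, 98 mm clear between the rails; long sides open. Origin: centre of its underside, on the table; y along its length, z up. A block on it has its underside 4 mm above this origin.
- red_stand: Fixed stand for the red block: red plate 56x94x4 mm (x, y, z) with an aluminium rail across each y end, rail tops 10 mm above the table, 82 mm clear between the rails; long sides open. Origin: centre of its underside, on the table; y along its length, z up. A block on it has its underside 4 mm above this origin.
- comb_rack: Fixed rack: grey base 60x92x6 mm (x, y, z) with six upright aluminium fins 24 mm wide in x, 4 mm thick in y, at y = +-7, +-21, +-35 mm, tops 24 mm above the table. The comb's teeth fit the five gaps with 3 mm play each side in y and stand on the base, tips 6 mm above this origin. Origin: centre of the underside, on the table; y along the row of fins, z up.
- jar: Low glass jar with yellow colour, 52 mm across, 44 mm high, a loose bystander. Origin: centre of its underside.
- dropper: Black dropper bottle with a white cap, 31 mm across, 91 mm high, a loose bystander. Origin: centre of its underside.
There are look-alikes about, which are no part of the job. Several things have the shape of the blue_stand; the one meant has the colours described above.

How it is judged:
By the outcome, as a careful person would: the job done as asked, in the order asked, and still so for the second after the job is handed in, with the robot touching nothing.
It also fails if it takes over 88 s, if anything falls off the work surface, if the arm or the gripper's body presses on something with over 40 N, if the wrist force passes 120 N, or if a joint passes its speed limit or range.

## Robot

A 6-joint arm with a two-finger parallel gripper is mounted at the origin on the work surface; the furniture and walls round the work are solid. World frame = base frame: x ahead of the robot, y to its left, z up, the work surface at z = 0. Lengths are in m, angles in rad, forces in N, time in s.
With the tool pointing down it reaches from about 0.35 to 0.975 m from the base axis. Payload 4.9 kg.
Tool frame: the origin (TCP) lies at the very end of the fingers, on their centre line; the grasp point (between the pads) lies 19 mm behind it; z points along the fingers, y is the line along which they close (so a half turn about z gives the same grasp; the last joint's range is limited). The gripper opens to 85 mm and grips with 20 to 120 N. Pads are 22 mm wide; open, the fingers measure 114 mm over their backs; the gripper's body (76 mm by 85 mm) begins 54 mm behind the grasp point. The pads swing forward as they close: fully open they stand 13 mm farther back than shut.
Start: joints at [1.032, 0.053, 1.613, -0, 1.476, -0.119], TCP at [0.255, 0.571, 0.231] pointing down, gripper open.
Joint ranges: [-3.01, 3.01], [-1.01, 2.22], [0.06, 2.58], [-1.02, 4.17], [0.09, 2.62], [-3.14, 3.14]. Speed limits (rad/s): [2.57, 2.57, 3.14, 3.14, 3.14, 3.14].

## Interface

Orientations are given as [roll, pitch, yaw] about the fixed x, y, z axes, in that order (R = Rz(yaw) Ry(pitch) Rx(roll)).
In Python, from bench import telemetry, imaging, order gives the robot as it stands.
- The arm moves only by the tool send_rows, never from a script. Its argument "rows" is a list that holds one entry, the list of rows, each a list of 7 numbers: the turn, a rotation vector about the tool's x, y, z in degrees, then the shift along the tool's x, y, z in m, then the opening, from 0 (shut) to 1 (fully open). A call has exactly 10 rows; each row shifts and turns the commanded pose from where the row before left it, along the tool's axes as they then stand; what a row does not reach is not made up. A row lasts 1/12 s, in which the tool goes at most 41.7 mm and 7.16 degrees, less where a joint would pass 70% of its speed; a pose out of reach is approached as far as the arm can. A call is refused whole if a number of a shift passes 0.0417 or a number of a turn 7.16, either way. A call with a gripper value outside its range is refused whole. The fingers move at their own pace and stop on an object; "force" is the grip in N (left out, the last holds). Time passes only in rows, so rows that do not move let the fingers close, or fill a call up. It gives the time, the measured TCP pose, the force, the opening and the grip force at its end, in the units of the state.
- telemetry.get_state(): the state, without advancing time (a new reading comes with each control period).
- imaging.get_image(name): name is "scene" or "side" or "wrist"; returns (picture, depth): 400x640x3 uint8, red, green, blue; 400x640 float32, m along the optical axis (not along the pixel's ray), 0 where there is no reading.
- imaging.get_calibration(name): a dict with "fx", "fy", "cx", "cy" (pixels), "camera_from_world" (4x4, takes a point from world to camera coordinates); the wrist camera has in their place "tool_from_camera" (4x4, takes a point from camera to tool coordinates, whose origin is the TCP and whose axes are the flange's). Camera axes: x right, y down, z forward; pixel columns grow to the right and rows downward; lengths in m; the calibration is good to about 2 mm. The wrist camera is an equidistant fisheye: a pixel r from the principal point sees the ray r / f radians off the axis. A picture is of the moment at which its call begins: read the wrist's pose just before it. get_calibration takes no time and is no camera call.
- order.finish_job(): hands the job in; it is judged then, once.
Trained networks look in the newest picture that a camera, given by its name, has taken for a name from the list of things; names that differ only in an ending like _2 or _b are one class to them, and where a whole thing is asked for, a point or a joint stands for the part that bears it (a point fixed in the world has none). Each returns a list of dicts, best first, with "score" (0 to 1); they miss things now and then, are a little off and sometimes report something else, mostly with a low value. They report only what shows in the picture. A call takes as long as a camera call. They do not tell look-alikes from the thing itself.
- imaging.spot_in(thing, camera): "location" ([column, row] in pixels, amid what is visible of it).
The state is a dict: "time": time; "q": joint angles; "qvel": joint speeds; "tau": joint torques, N m; "ee_pos": TCP position; "eef_rot": TCP orientation; "ft_force": force on the tool from outside, world axes, zero at the start; "torque": the same for the moment, N m; "opening": opening from 0.0 (shut) to 1.0 (fully open); "grip_force": force on a finger pad.
Only numpy, scipy, OpenCV 4.12 (cv2) and the standard library are available. Lean on these libraries where they do the work, as an engineer would, in place of code of your own. Each camera call takes 0.05 s, during which the arm holds its last target. There are 200 camera calls.

## Working session

There is one attempt and no reset: what is moved stays moved. The work goes in short steps, Python scripts to look and compute and a tool call to move; the robot and the scene stay as the last step left them, time stands still between calls to the robot, and variables do not carry over. Pictures are saved under pics/ and viewed, at most 15 in all, crops included, and the job is handed in when it is done.

Besides the shell and the picture viewer there is one more tool, called by a JSON object that holds its "method" and its "body". send_rows: Moves the arm, as the interface text tells. Its arguments: {"type":"object","properties":{"rows":{"type":"array"},"force":{"type":"number"}},"required":["rows"]}

```bash
mkdir -p pics; ls
cat > h.py <<'E'
import numpy as np, cv2
from bench import telemetry, imaging, order
from scipy.spatial.transform import Rotation as R
def world(name, img_d, px):
    c=imaging.get_calibration(name); T=np.linalg.inv(c["camera_from_world"])
    u,v=np.asarray(px,float).T; 
    z=img_d[v.astype(int),u.astype(int)]
    P=np.c_[(u-c["cx"])/c["fx"]*z,(v-c["cy"])/c["fy"]*z,z,np.ones_like(z)]
    return (P@T.T)[:,:3]
def cloud(name,d):
    vv,uu=np.mgrid[0:400,0:640]; return world(name,d,np.c_[uu.ravel(),vv.ravel()]).reshape(400,640,3)
E
python3 - <<'E'
from h import *
for n in ("scene","side"):
    im,d=imaging.get_image(n); np.savez(f"{n}0.npz",im=im,d=d)
    cv2.imwrite(f"pics/{n}0.png",im[:,:,::-1])
    P=cloud(n,d)
    for t in "blue_block green_block red_block comb blue_stand green_stand red_stand comb_rack jar dropper".split():
        for r in imaging.spot_in(t,n)[:3]:
            c,w=r["location"]; print(n,t,round(r["score"],2),[round(c),round(w)],P[int(w),int(c)].round(3))
print(telemetry.get_state())
E
```

```text
pics
scene blue_block 0.95 [301, 222] [-0.188 -0.786  0.741]
scene green_block 0.75 [346, 241] [ 0.368 -0.373  0.021]
scene green_block 0.33 [337, 139] [ 0.67  -0.105  0.016]
scene red_block 0.67 [292, 215] [ 0.345 -0.241  0.038]
scene comb 0.93 [293, 198] [ 0.356 -0.236  0.075]
scene comb 0.58 [393, 192] [ 0.591 -0.346 -0.001]
scene blue_stand 0.78 [257, 290] [ 0.166 -0.308  0.   ]
scene blue_stand 0.6 [351, 208] [ 0.48  -0.304 -0.001]
scene green_stand 0.78 [399, 235] [ 0.479 -0.44  -0.001]
scene red_stand 0.86 [394, 194] [ 0.586 -0.356  0.001]
scene red_stand 0.62 [350, 207] [ 0.479 -0.301  0.001]
scene red_stand 0.28 [350, 240] [ 0.375 -0.378  0.022]
scene comb_rack 0.64 [347, 169] [ 0.58 -0.21  0.01]
scene jar 0.68 [340, 141] [ 0.641 -0.138  0.035]
scene dropper 0.6 [290, 242] [ 0.274 -0.302  0.047]
side blue_block 0.79 [328, 244] [ 0.351 -0.194  0.024]
side green_block 0.68 [347, 210] [ 0.369 -0.353  0.022]
side red_block 0.85 [335, 234] [ 0.343 -0.21   0.042]
side comb 0.86 [328, 218] [ 0.353 -0.198  0.078]
side blue_stand 0.81 [438, 248] [ 0.157 -0.303  0.003]
side blue_stand
[... 315 characters left out ...]
per 0.61 [377, 224] [ 0.281 -0.279  0.043]
{'time': 1.1, 'q': array([ 1.03197619e+00,  5.26777590e-02,  1.61286831e+00,  1.23223814e-05,
        1.47597122e+00, -1.19004812e-01]), 'qvel': array([ 0.0012747 ,  0.0006939 ,  0.00097916,  0.0013674 , -0.00060342,
        0.00087898]), 'tau': array([ 1.35489863e-04, -3.93670642e+01, -3.70478332e+01, -7.44130330e-05,
        2.43588693e-04,  2.23733753e-05]), 'ee_pos': array([0.25474584, 0.57073091, 0.23133633]), 'eef_rot': array([ 3.14151637e+00, -3.23284447e-06,  2.72177617e+00]), 'ft_force': array([-0.41166243,  0.55457136,  0.10476409]), 'torque': array([ 0.02275388, -0.03771164, -0.00983663]), 'grip_force': 0.0, 'opening': 0.9990624725991172}
```

Run:
```python
import cv2
for n in("scene","side"):
    a=cv2.imread(f"pics/{n}0.png")[100:330,130:500]; cv2.imwrite(f"pics/{n}0c.png",cv2.resize(a,None,fx=2.15,fy=2.15,interpolation=cv2.INTER_CUBIC))
```

```text
(no output)
```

View pics/scene0c.png

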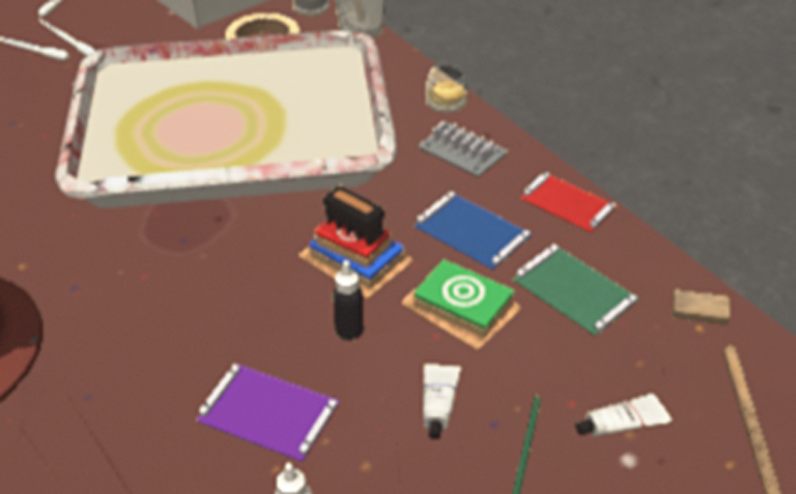

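View pics/side0c.png

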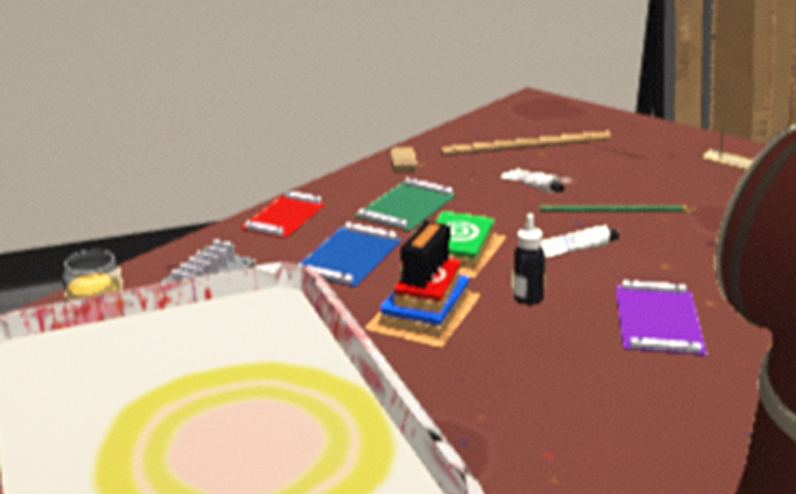

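The pictures show the pile (blue block with red and comb on it) beside the dropper. The green block is alone on its mat. The real blue stand is at about (0.48,-0.30), and the purple one is a look-alike. I'll move over the scene for a wrist view.

{"method": "send_rows", "body": {"rows": [[[0,0,0,-0.0218,-0.029,-0.012,1],[0,0,0,-0.0218,-0.029,-0.012,1],[0,0,0,-0.0218,-0.029,-0.012,1],[0,0,0,-0.0218,-0.029,-0.012,1],[0,0,0,-0.0218,-0.029,-0.012,1],[0,0,0,-0.0218,-0.029,-0.012,1],[0,0,0,-0.0218,-0.029,-0.012,1],[0,0,0,-0.0218,-0.029,-0.012,1],[0,0,0,-0.0218,-0.029,-0.012,1],[0,0,0,-0.0218,-0.029,-0.012,1]]], "force": 50}}

```text
time: 1.93
ee_pos: [0.3354, 0.2155, 0.3521]
eef_rot: [3.141, 0.001, 2.722]
ft_force: [1.3, -0.3, 0.4]
opening: 1.002
grip_force: 0.0
```

{"method": "send_rows", "body": {"rows": [[[0,0,0,-0.0218,-0.029,-0.005,1],[0,0,0,-0.0218,-0.029,-0.005,1],[0,0,0,-0.0218,-0.029,-0.005,1],[0,0,0,-0.0218,-0.029,-0.005,1],[0,0,0,-0.0218,-0.029,-0.005,1],[0,0,0,-0.0218,-0.029,-0.005,1],[0,0,0,-0.0218,-0.029,-0.005,1],[0,0,0,-0.0218,-0.029,-0.005,1],[0,0,0,-0.0218,-0.029,-0.005,1],[0,0,0,-0.0218,-0.029,-0.005,1]]]}}

```text
time: 2.77
ee_pos: [0.4164, -0.1386, 0.4018]
eef_rot: [3.141, 0.001, 2.721]
ft_force: [0.6, 0.9, 0.9]
opening: 1.005
grip_force: 0.0
```

{"method": "send_rows", "body": {"rows": [[[0,0,0,-0.0218,-0.029,0,1],[0,0,0,-0.0218,-0.029,0,1],[0,0,0,-0.0218,-0.029,0,1],[0,0,0,-0.011,-0.014,0,1],[0,0,0,0,0,0,1],[0,0,0,0,0,0,1],[0,0,0,0,0,0,1],[0,0,0,0,0,0,1],[0,0,0,0,0,0,1],[0,0,0,0,0,0,1]]]}}

```text
time: 3.6
ee_pos: [0.4451, -0.2591, 0.4018]
eef_rot: [-3.141, 0.001, 2.723]
ft_force: [0.5, -0.3, 0.3]
opening: 1.0
grip_force: 0.0
```

```bash
cat >> h.py <<'E'
def wcal(st):
    c=imaging.get_calibration("wrist"); T=np.eye(4)
    T[:3,:3]=R.from_euler("xyz",st["eef_rot"]).as_matrix(); T[:3,3]=st["ee_pos"]
    return c,T@c["tool_from_camera"]
def wproj(st,P):
    c,T=wcal(st); p=(np.asarray(P)-T[:3,3])@T[:3,:3]
    rho=np.hypot(p[...,0],p[...,1]); th=np.arctan2(rho,p[...,2]); k=th/np.maximum(rho,1e-9)
    return np.stack([c["cx"]+c["fx"]*k*p[...,0],c["cy"]+c["fy"]*k*p[...,1]],-1)
def wcloud(st,d):
    c,T=wcal(st); vv,uu=np.mgrid[0:400,0:640]; a=(uu-c["cx"])/c["fx"]; b=(vv-c["cy"])/c["fy"]
    th=np.hypot(a,b); k=np.tan(np.minimum(th,1.4))/np.maximum(th,1e-9)
    return np.stack([a*k*d,b*k*d,d],-1)@T[:3,:3].T+T[:3,3]
def ortho(st,im,z,x0,x1,y0,y1,s=0.001):
    # image: rows = x decreasing, cols = y decreasing (robot's view)
    X,Y=np.meshgrid(np.arange(x1,x0,-s),np.arange(y1,y0,-s),indexing="ij")
    m=wproj(st,np.stack([X,Y,np.full_like(X,z)],-1)).astype(np.float32)
    return cv2.remap(im,m[...,0],m[...,1],cv2.INTER_CUBIC)
E
python3 - <<'E'
from h import *
st=telemetry.get_state(); im,d=imaging.get_image("wrist"); np.savez("w0.npz",im=im,d=d,p=st["ee_pos"],r=st["eef_rot"])
cv2.imwrite("pics/w0.png",im[:,:,::-1])
P=wcloud(st,d)
for n in ["blue_stand","red_stand","green_stand","comb_rack","green_block","red_block","comb","dropper","jar"]:
    for r in imaging.spot_in(n,"wrist")[:2]:
        c,w=map(int,r["location"]); print(n,round(r["score"],2),c,w,P[w,c].round(3))
O=ortho(st,im,0.003,.22,.72,-.55,-.03); cv2.imwrite("pics/o0.png",O[:,:,::-1])
print(imaging.get_calibration("wrist"))
E
```

```text
blue_stand 0.71 309 179 [ 0.474 -0.3    0.005]
red_stand 0.98 306 243 [ 0.586 -0.358  0.003]
green_stand 0.68 243 212 [ 0.48  -0.441  0.003]
comb_rack 0.9 381 210 [ 0.582 -0.202  0.005]
green_block 0.56 255 147 [ 0.381 -0.358  0.022]
red_block 0.97 316 94 [ 0.344 -0.227  0.044]
comb 0.59 317 104 [ 0.36  -0.231  0.081]
dropper 0.75 263 78 [ 0.289 -0.288  0.075]
jar 0.55 438 227 [ 0.656 -0.111  0.017]
{'fx': 309.70691628693146, 'fy': 309.70691628693146, 'cx': 322.7979582282852, 'cy': 209.15526500798816, 'tool_from_camera': array([[-6.22403842e-04, -9.47091800e-01, -3.20962201e-01,
         8.33863971e-02],
       [ 9.99999774e-01, -6.71380672e-04,  4.19221584e-05,
        -8.49323140e-04],
       [-2.55191951e-04, -3.20962102e-01,  9.47092004e-01,
        -1.42084195e-01],
       [ 0.00000000e+00,  0.00000000e+00,  0.00000000e+00,
         1.00000000e+00]])}
```

View pics/w0.png

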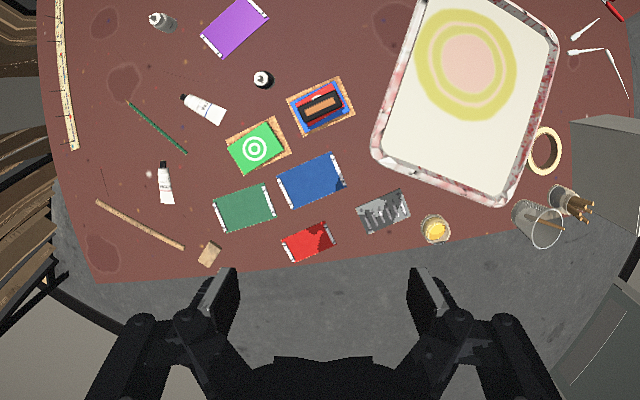

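View pics/o0.png

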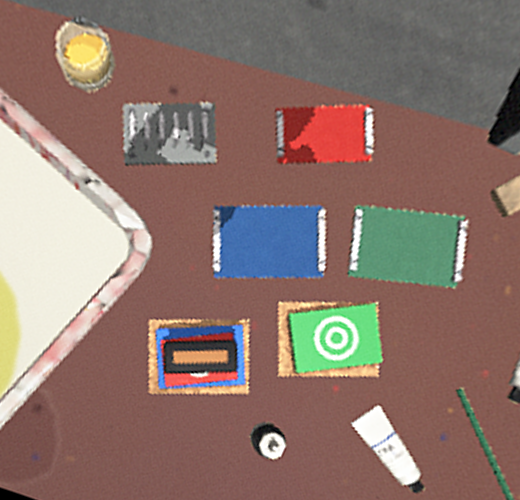

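```bash
cat >> h.py <<'E'
def fit(st,im,z,box,cond,k=3,s=0.0005):
    """rect of colour mask in ortho at height z: centre xy, angle of the long axis from +y (ccw), sizes"""
    x0,x1,y0,y1=box; O=ortho(st,im,z,x0,x1,y0,y1,s)
    h=cv2.cvtColor(O,cv2.COLOR_RGB2HSV).astype(int); m=cond(h[...,0],h[...,1],h[...,2]).astype(np.uint8)
    m=cv2.morphologyEx(cv2.morphologyEx(m,cv2.MORPH_CLOSE,np.ones((9,9))),cv2.MORPH_OPEN,np.ones((k*2+1,)*2))
    cs=cv2.findContours(m,cv2.RETR_EXTERNAL,cv2.CHAIN_APPROX_NONE)[0]
    if not cs: return None
    c=max(cs,key=cv2.contourArea); q=c[:,0,:].astype(float)*s
    pts=np.c_[x1-q[:,1],y1-q[:,0]].astype(np.float32)*1000
    (cx,cy),(a,b),t=cv2.minAreaRect(pts)
    if a>b: L,W,ang=a,b,t
    else: L,W,ang=b,a,t+90
    ang=(ang-90+90)%180-90
    return round(cx,1),round(cy,1),"ang",round(ang,1),"LxW",round(L,1),round(W,1)
def hue(lo,hi,s0=90,v0=40,v1=256): return lambda h,s,v:(h>=lo)&(h<=hi)&(s>s0)&(v>v0)&(v<v1)
RED=lambda h,s,v:((h<6)|(h>174))&(s>170)&(v>90)
E
python3 - <<'E'
from h import *
D=np.load("w0.npz"); im=D["im"]; st=dict(ee_pos=D["p"],eef_rot=D["r"])
B=lambda x,y,r=.08:(x-r,x+r,y-r,y+r)
print("bstand",fit(st,im,.004,B(.478,-.299,.065),hue(100,125)))
print("gstand",fit(st,im,.004,B(.475,-.437,.065),hue(60,95,60)))
print("rstand",fit(st,im,.004,B(.586,-.355,.055),RED))
print("rstand",fit(st,im,.004,B(.586,-.355,.055),lambda h,s,v:((h<6)|(h>174))&(s>150)&(v>70)))
print("gblock",fit(st,im,.023,B(.38,-.365,.055),hue(50,75,100)))
print("bblock",fit(st,im,.023,B(.36,-.23,.06),hue(100,125)))
print("rblock",fit(st,im,.043,B(.36,-.23,.06),RED))
print("strip",fit(st,im,.081,B(.36,-.23,.06),hue(5,18,60,90),1))
print("combtop",fit(st,im,.081,B(.36,-.23,.06),lambda h,s,v:(v<70)))
print("rack z6",fit(st,im,.006,B(.585,-.2,.06),lambda h,s,v:(s<50)))
O=[]
for z,b in [(.006,B(.585,-.2,.06)),(.024,B(.585,-.2,.06)),(.023,B(.36,-.23,.06)),(.043,B(.36,-.23,.06)),(.081,B(.36,-.23,.06)),(.0,B(.3,-.29,.06))]:
    o=cv2.resize(ortho(st,im,z,*b,.0005),(260,260)); 
    for i in range(0,260,43): o[i,::4]=255; o[::4,i]=255
    O.append(o)
cv2.imwrite("pics/m1.png",np.vstack([np.hstack(O[:3]),np.hstack(O[3:])])[:,:,::-1])
# other cams: depth-based cross checks
for n in("scene","side"):
    S=np.load(n+"0.npz"); P=cloud(n,S["d"]); h=cv2.cvtColor(S["im"],cv2.COLOR_RGB2HSV).astype(int)
    def md(cond,c,z0,z1,r=.08):
        m=cond(h[...,0],h[...,1],h[...,2])&(np.hypot(P[...,0]-c[0],P[...,1]-c[1])<r)&(P[...,2]>z0)&(P[...,2]<z1)
        if m.sum()<8: return None
        (cx,cy),(a,b),t=cv2.minAreaRect((P[m][:,:2]*1000).astype(np.float32)); return round(cx),round(cy),round(a),round(b),round(t,1),int(m.sum()),np.median(P[m][:,2]).round(4)
    print(n,"bst",md(hue(100,125),(.478,-.299),-.01,.012),"gst",md(hue(60,95,60),(.475,-.437),-.01,.012),"rst",md(RED,(.586,-.355),-.01,.012),
     "gb",md(hue(50,75,100),(.38,-.365),.017,.03),"drop",md(lambda h,s,v:v<90,(.285,-.295),.01,.06,.04),"cap",md(lambda h,s,v:(v>120)&(s<60),(.285,-.295),.06,.1,.04),
     "rack",md(lambda h,s,v:(s<60),(.583,-.2),.012,.03),"jar",md(lambda h,s,v:(s>-1),(.65,-.115),.015,.05,.05))
E
```

```text
bstand (478.5, -297.8, 'ang', 0.0, 'LxW', 107.5, 71.0)
gstand (474.0, -434.7, 'ang', -6.1, 'LxW', 107.4, 71.4)
rstand (585.6, -352.7, 'ang', 1.2, 'LxW', 90.6, 55.0)
rstand (585.9, -353.1, 'ang', 1.0, 'LxW', 92.1, 56.5)
gblock (381.8, -359.7, 'ang', 7.0, 'LxW', 84.6, 58.2)
bblock (363.9, -229.9, 'ang', 2.4, 'LxW', 83.4, 57.5)
rblock (345.2, -241.2, 'ang', 5.2, 'LxW', 44.1, 7.9)
strip (360.2, -230.0, 'ang', 0.0, 'LxW', 120.0, 119.5)
combtop (364.6, -229.0, 'ang', 1.6, 'LxW', 62.3, 27.1)
rack z6 (585.6, -199.3, 'ang', 0.8, 'LxW', 92.0, 60.8)
scene bst (481, -300, 76, 104, 0.4, 771, np.float64(0.0012)) gst (474, -438, 107, 71, 83.4, 920, np.float64(0.0012)) rst (586, -355, 56, 92, 0.5, 455, np.float64(0.0011)) gb (382, -362, 61, 85, 7.1, 536, np.float64(0.0202)) drop (279, -300, 19, 28, 36.4, 253, np.float64(0.036)) cap (286, -295, 20, 22, 59.7, 105, np.float64(0.0699)) rack (587, -201, 29, 78, 1.0, 155, np.float64(0.0176)) jar (653, -120, 56, 49, 58.1, 280, np.float64(0.0293))
side bst (479, -296, 73, 112, 0.3, 600, np.float64(0.0025)) gst (474, -434, 105, 71, 83.7, 424, np.float64(0.0022)) rst (589, -355, 63, 103, 1.8, 321, np.float64(0.0023)) gb (379, -359, 58, 89, 13.0, 247, np.float64(0.0212)) drop (282, -283, 29, 17, 13.5, 254, np.float64(0.0394)) cap (284, -287, 21, 18, 32.4, 109, np.float64(0.0696)) rack (587, -197, 26, 76, 0.3, 245, np.float64(0.0195)) jar (655, -115, 49, 54, 71.8, 523, np.float64(0.032))
```

View pics/m1.png

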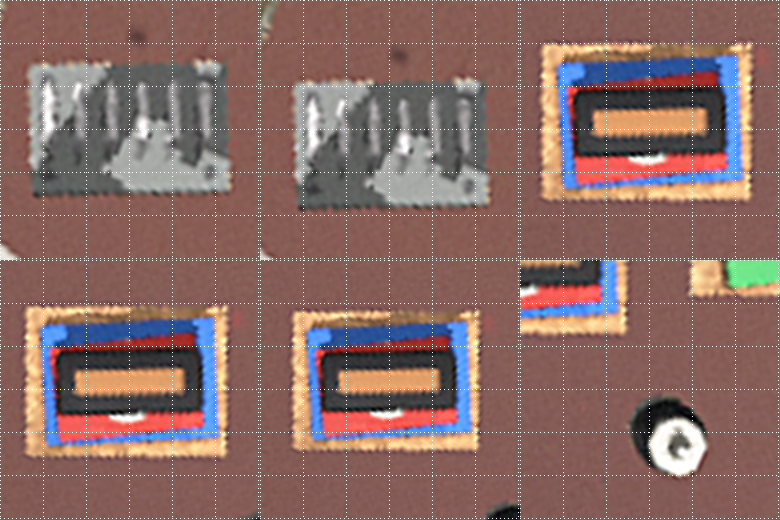

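Things are measured consistently: three cameras agree within about 2 mm and the sizes match. The comb is at (0.3646,-0.229), turned 1.6°. Next I turn to it and descend.

{"method": "send_rows", "body": {"rows": [[[0,0,6.44,0,0,0.027,1],[0,0,6.44,0,0,0.027,1],[0,0,6.44,0,0,0.027,1],[0,0,6.44,0,0,0.027,1],[0,0,6.44,0,0,0.027,1],[0,0,6.44,0,0,0.027,1],[0,0,6.44,0,0,0.027,1],[0,0,6.44,0,0,0.027,1],[0,0,6.44,0,0,0.027,1],[0,0,6.44,0,0,0.027,1]]]}}

```text
time: 4.93
ee_pos: [0.445, -0.26, 0.1301]
eef_rot: [3.141, 0.0, 1.592]
ft_force: [-0.7, -0.8, -0.0]
opening: 1.0
grip_force: 0.0
```

{"method": "send_rows", "body": {"rows": [[[0,0,0,0.008,-0.02,0,1],[0,0,0,0.008,-0.02,0,1],[0,0,0,0.008,-0.02,0,1],[0,0,0,0.0083,-0.0196,0,1],[0,0,0,0,0,0.02,0.8],[0,0,0,0,0,0,0.7],[0,0,0,0,0,0,0.7],[0,0,0,0,0,0,0.7],[0,0,0,0,0,0,0.7],[0,0,0,0,0,0,0.7]]]}}

```text
time: 5.77
ee_pos: [0.3653, -0.2303, 0.1121]
eef_rot: [3.141, 0.001, 1.598]
ft_force: [-0.6, -0.1, -0.5]
opening: 0.699
grip_force: 0.0
```

Run:
```python
from h import *
st=telemetry.get_state(); im,d=imaging.get_image("wrist"); np.savez("w1.npz",im=im,d=d,p=st["ee_pos"],r=st["eef_rot"])
B=lambda x,y,r=.08:(x-r,x+r,y-r,y+r)
print(st["ee_pos"],fit(st,im,.081,B(.36,-.23,.045),hue(5,18,60,90),1),fit(st,im,.081,B(.36,-.23,.045),lambda h,s,v:(v<70)))
cv2.imwrite("pics/w1.png",im[:,:,::-1])
```

```text
[ 0.36534179 -0.23034013  0.11212884] (360.2, -230.0, 'ang', 0.0, 'LxW', 90.0, 89.5) (364.0, -224.8, 'ang', 1.0, 'LxW', 68.5, 27.1)
```

View pics/w1.png

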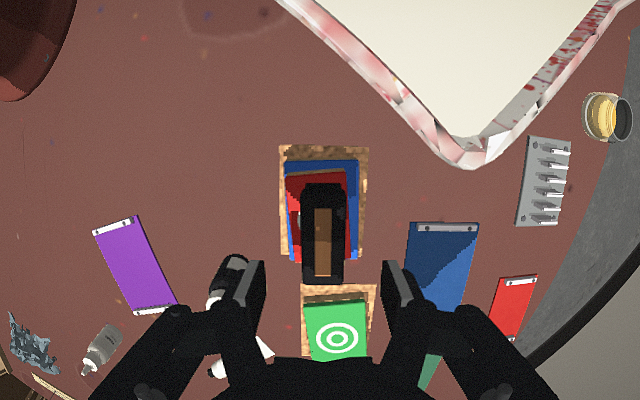

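The comb (column 323) sits midway between the pads (about 255 and 395). I descend and grip.

{"method": "send_rows", "body": {"rows": [[[0,0,0,0,-0.001,0.02,0.7],[0,0,0,0,0,0.02,0.7],[0,0,0,0,0,0.014,0.7],[0,0,0,0,0,0.004,0.7],[0,0,0,0,0,0,0.3],[0,0,0,0,0,0,0],[0,0,0,0,0,0,0],[0,0,0,0,0,0,0],[0,0,0,0,0,0,0],[0,0,0,0,0,0,0]]], "force": 40}}

```text
time: 6.65
ee_pos: [0.3645, -0.2306, 0.0546]
eef_rot: [3.14, 0.002, 1.598]
ft_force: [0.3, -0.1, 4.2]
opening: 0.315
grip_force: 42.1
```

{"method": "send_rows", "body": {"rows": [[[0,0,0,0,0,-0.03,0],[0,0,0,0,0,-0.03,0],[0,0,0,0,0,-0.03,0],[0,0,0,0.0036,0.0317,0,0],[0,0,0,0.0036,0.0317,0,0],[0,0,0,0.0036,0.0317,0,0],[0,0,0,0.0036,0.0317,0,0],[0,0,0,0.0036,0.0317,0,0],[0,0,0,0.0036,0.0317,0,0],[0,0,0,0.0036,0.0317,0,0]]]}}

```text
time: 7.48
ee_pos: [0.586, -0.1981, 0.1428]
eef_rot: [-3.141, -0.0, 1.598]
ft_force: [-0.6, -0.6, -0.4]
opening: 0.315
grip_force: 41.5
```

{"method": "send_rows", "body": {"rows": [[[0,0,0.65,0,0,0.02,0],[0,0,0,0,0,0.02,0],[0,0,0,0,0,0.02,0],[0,0,0,0,0,0.01,0],[0,0,0,0,0,0,0],[0,0,0,0,0,0,0],[0,0,0,0,0,0,0],[0,0,0,0,0,0,0],[0,0,0,0,0,0,0],[0,0,0,0,0,0,0]]]}}

```text
time: 8.32
ee_pos: [0.5854, -0.1991, 0.0746]
eef_rot: [3.14, 0.001, 1.586]
ft_force: [0.6, 0.9, -0.4]
opening: 0.32
grip_force: 41.5
```

Run:
```python
from h import *
st=telemetry.get_state(); im,d=imaging.get_image("wrist"); np.savez("w2.npz",im=im,d=d,p=st["ee_pos"],r=st["eef_rot"])
print(st["ee_pos"],st["eef_rot"],st["opening"],st["ft_force"])
im2,d2=imaging.get_image("side"); np.savez("s2.npz",im=im2,d=d2)
im3,d3=imaging.get_image("scene"); np.savez("c2.npz",im=im3,d=d3)
f=lambda a,y0,y1,x0,x1,k:cv2.resize(a[y0:y1,x0:x1],None,fx=k,fy=k,interpolation=cv2.INTER_CUBIC)
a=f(im,140,400,190,450,1.15); b=f(im2,170,240,190,270,3.7); c=f(im3,120,190,310,390,3.7)
H=300; o=[cv2.resize(q,(int(q.shape[1]*H/q.shape[0]),H)) for q in (b,c)]
cv2.imwrite("pics/m2.png",np.vstack([np.hstack(o)[:, :680],cv2.resize(im[130:400,190:620],(680,300) )])[:,:,::-1])
```

```text
[ 0.58541236 -0.19907679  0.07461484] [3.13970581e+00 9.37323780e-04 1.58634003e+00] 0.3195345731055739 [ 0.60292384  0.94348252 -0.41738403]
```

View pics/m2.png

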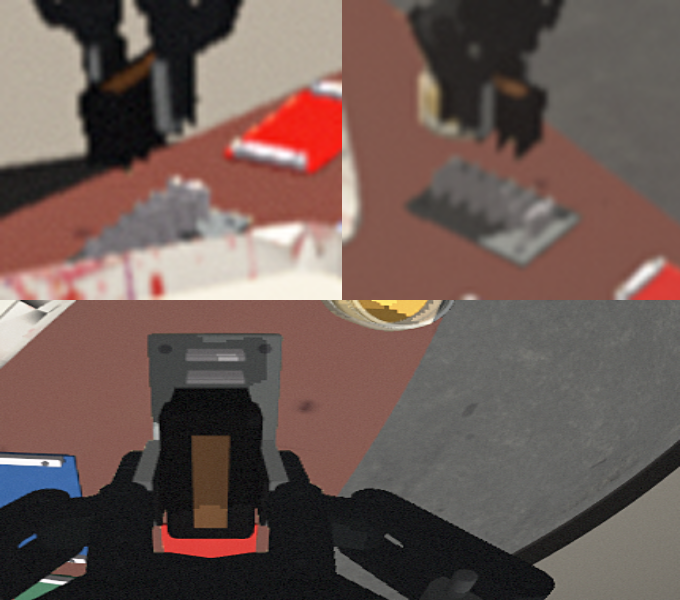

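The comb is held level over the rack and its fins show beyond its far end. I'll measure the comb's offset and the fin positions in this image.

Run:
```python
from h import *
D=np.load("w2.npz"); im=D["im"]; st=dict(ee_pos=D["p"],eef_rot=D["r"])
g=cv2.cvtColor(im,cv2.COLOR_RGB2GRAY)
def prof(z,y,xs):
    P=np.array([[[x,yy,z] for x in xs] for yy in y]); m=wproj(st,P).astype(np.float32)
    return cv2.remap(g,m[...,0],m[...,1],cv2.INTER_LINEAR).mean(1), cv2.remap(im,m[...,0],m[...,1],cv2.INTER_LINEAR).mean(1)
y=np.arange(-.25,-.14,.001)
a,c=prof(.101,y,[.580,.585,.590]); print("combtop"); print([(round(float(yy)*1000),int(v),int(q[0])) for yy,v,q in zip(y,a,c)])
y=np.arange(-.18,-.145,.0005)
a,c=prof(.024,y,[.581,.586,.591]); print("fins"); print([(round(float(yy)*1000,1),int(v)) for yy,v in zip(y,a)])
a,c=prof(.006,y,[.570,.602]); print("base"); print([(round(float(yy)*1000,1),int(v)) for yy,v in zip(y,a)])
# cross edges of comb and rack (x)
x=np.arange(.56,.615,.001)
for z,yy in((.101,-.21),(.101,-.19),(.024,-.164)):
    P=np.array([[[xx,yy,z]] for xx in x]); m=wproj(st,P).astype(np.float32); print(z,yy,[(round(float(xx)*1000),int(v)) for xx,v in zip(x,cv2.remap(g,m[...,0],m[...,1],cv2.INTER_LINEAR)[:,0])])
```

```text
combtop
[(-250, 20, 17), (-249, 21, 20), (-248, 22, 21), (-247, 22, 22), (-246, 19, 20), (-245, 22, 21), (-244, 16, 16), (-243, 22, 21), (-242, 20, 19), (-241, 20, 13), (-240, 56, 97), (-239, 94, 184), (-238, 112, 226), (-237, 109, 220), (-236, 111, 221), (-235, 111, 221), (-234, 111, 221), (-233, 110, 221), (-232, 112, 221), (-231, 112, 223), (-230, 112, 223), (-229, 115, 229), (-228, 110, 222), (-227, 25, 30), (-226, 20, 18), (-225, 22, 22), (-224, 21, 23), (-223, 21, 22), (-222, 21, 21), (-221, 34, 40), (-220, 72, 93), (-219, 68, 88), (-218, 67, 85), (-217, 68, 86), (-216, 65, 83), (-215, 67, 85), (-214, 67, 85), (-213, 68, 86), (-212, 64, 82), (-211, 66, 86), (-210, 67, 85), (-209, 59, 75), (-208, 55, 69), (-207, 47, 62), (-206, 53, 67), (-205, 50, 65), (-204, 52, 66), (-203, 52, 65), (-202, 49, 63), (-201, 51, 66), (-200, 51, 65), (-199, 52, 65), (-198, 51, 65), (-197, 49, 64), (-196, 49, 63), (-195, 51, 65), (-194, 51, 66), (-193, 52, 66), (-192, 52, 67), (-191, 49, 64), (-190, 51, 65), (-189, 51, 64), (-188, 52, 65), (-187, 51, 64), (-186, 51, 65), (-185, 48, 63), (-184, 50, 6
[... 3893 characters left out ...]
0, 10), (611, 110), (612, 103), (613, 102), (614, 101)]
0.024 -0.164 [(560, 68), (561, 71), (562, 68), (563, 73), (564, 67), (565, 67), (566, 68), (567, 69), (568, 70), (569, 71), (570, 70), (571, 67), (572, 70), (573, 69), (574, 100), (575, 115), (576, 119), (577, 116), (578, 118), (579, 114), (580, 118), (581, 116), (582, 118), (583, 118), (584, 119), (585, 119), (586, 116), (587, 141), (588, 170), (589, 166), (590, 166), (591, 167), (592, 166), (593, 166), (594, 168), (595, 141), (596, 116), (597, 119), (598, 89), (599, 70), (600, 67), (601, 69), (602, 67), (603, 70), (604, 70), (605, 69), (606, 68), (607, 95), (608, 97), (609, 99), (610, 100), (611, 98), (612, 91), (613, 97), (614, 101)]
```

Comb centre is at y≈-197.5, x≈584.6. The rack's is at y≈-198.4, x≈586.3. I correct by those differences and lower.

{"method": "send_rows", "body": {"rows": [[[0,0,0,-0.0009,0.0015,0,0],[0,0,0,0,0,0.012,0],[0,0,0,0,0,0.012,0],[0,0,0,0,0,0.008,0],[0,0,0,0,0,0.004,0],[0,0,0,0,0,0.004,0],[0,0,0,0,0,0.004,0],[0,0,0,0,0,0.003,0],[0,0,0,0,0,0,0],[0,0,0,0,0,0,0]]]}}

```text
time: 9.3
ee_pos: [0.5864, -0.1996, 0.0264]
eef_rot: [3.141, 0.0, 1.586]
ft_force: [0.1, 0.5, -0.8]
opening: 0.318
grip_force: 41.5
```

{"method": "send_rows", "body": {"rows": [[[0,0,0,0,0,0.003,0],[0,0,0,0,0,0.003,0],[0,0,0,0,0,0.002,0],[0,0,0,0,0,0.001,0],[0,0,0,0,0,0,0],[0,0,0,0,0,0,0],[0,0,0,0,0,0,0],[0,0,0,0,0,0,0],[0,0,0,0,0,0,0],[0,0,0,0,0,0,0]]]}}

```text
time: 10.13
ee_pos: [0.5864, -0.1996, 0.0177]
eef_rot: [3.141, 0.0, 1.587]
ft_force: [-1.8, 2.0, 4.4]
opening: 0.317
grip_force: 42.2
```

{"method": "send_rows", "body": {"rows": [[[0,0,0,0,0,0,0.6],[0,0,0,0,0,0,0.6],[0,0,0,0,0,0,0.6],[0,0,0,0,0,0,0.6],[0,0,0,0,0,-0.02,0.6],[0,0,0,0,0,-0.03,0.6],[0,0,0,0,0,-0.04,0.6],[0,0,0,0,0,-0.04,0.6],[0,0,0,-0.0045,-0.037,0,1],[0,0,0,-0.0045,-0.037,0,1]]]}}

```text
time: 10.97
ee_pos: [0.5149, -0.2111, 0.1521]
eef_rot: [3.134, 0.005, 1.588]
ft_force: [-0.5, -0.6, -0.7]
opening: 0.865
grip_force: 0.0
```

{"method": "send_rows", "body": {"rows": [[[0,0,0,-0.0045,-0.037,0,1],[0,0,0,-0.0045,-0.037,0,1],[0,0,0,-0.0045,-0.037,0,1],[0,0,0,-0.0045,-0.037,0,1],[0,0,0,0,0,0,0.75],[0,0,0,0,0,0,0.75],[0,0,0,0,0,0,0.75],[0,0,0,0,0,0,0.75],[0,0,0,0,0,0,0.75],[0,0,0,0,0,0,0.75]]]}}

```text
time: 11.8
ee_pos: [0.3656, -0.2299, 0.1474]
eef_rot: [-3.141, -0.0, 1.588]
ft_force: [0.1, 0.1, -0.6]
opening: 0.75
grip_force: 0.0
```

Run:
```python
from h import *
st=telemetry.get_state(); im,d=imaging.get_image("wrist"); np.savez("w3.npz",im=im,d=d,p=st["ee_pos"],r=st["eef_rot"])
B=lambda x,y,r=.08:(x-r,x+r,y-r,y+r)
R2=lambda h,s,v:((h<8)|(h>172))&(s>150)&(v>60)
print(st["ee_pos"],st["eef_rot"])
print(fit(st,im,.043,B(.36,-.23,.05),lambda h,s,v:((h<8)|(h>172))&(s>190)&(v>60)),fit(st,im,.043,B(.36,-.23,.05),R2))
print("blue",fit(st,im,.023,B(.36,-.23,.06),hue(100,125)))
a=im[80:400,180:460]; b=cv2.resize(ortho(st,im,.043,*B(.36,-.23,.06),.0005),(320,320))
for i in range(0,320,53): b[i,::4]=255; b[::4,i]=255
k=im[90:250,470:630]; cv2.imwrite("pics/m3.png",np.hstack([cv2.resize(a,(280,320)),b,cv2.resize(k,(200,320))[:, :200]])[:,:,::-1])
```

```text
[ 0.36556711 -0.22994583  0.14739128] [-3.14142953e+00 -2.45718994e-04  1.58778459e+00]
(362.0, -223.7, 'ang', 3.5, 'LxW', 61.2, 42.0) (361.3, -227.6, 'ang', 6.3, 'LxW', 68.6, 43.3)
blue (363.7, -229.0, 'ang', 3.1, 'LxW', 83.9, 57.0)
```

View pics/m3.png

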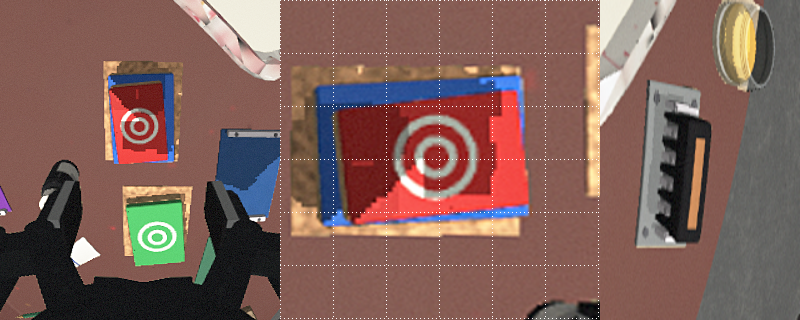

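Comb sits in the rack. Red is at (361.3,-227.6), turned about 6°, and its size matches. I grip it with the tips just above the blue block.

{"method": "send_rows", "body": {"rows": [[[0,0,-5,0,0,0.01,0.75],[0,0,0,0.0027,-0.004,0.03,0.75],[0,0,0,0,0,0.03,0.75],[0,0,0,0,0,0.03,0.75],[0,0,0,0,0,0.016,0.75],[0,0,0,0,0,0.005,0.75],[0,0,0,0,0,0,0.75],[0,0,0,0,0,0,0.5],[0,0,0,0,0,0,0.3],[0,0,0,0,0,0,0.3]]], "force": 50}}

```text
time: 12.68
ee_pos: [0.3619, -0.2289, 0.0283]
eef_rot: [3.139, 0.003, 1.674]
ft_force: [0.3, -0.7, -1.0]
opening: 0.499
grip_force: 52.1
```

{"method": "send_rows", "body": {"rows": [[[0,0,0,0,0,0,0.2],[0,0,0,0,0,0,0.2],[0,0,0,0,0,0,0.2],[0,0,0,0,0,0,0.2],[0,0,0,0,0,0,0.2],[0,0,0,0,0,-0.01,0.2],[0,0,0,0,0,-0.02,0.2],[0,0,0,0,0,-0.03,0.2],[0,0,0,0,0,-0.03,0.2],[0,0,0,0,0,0,0.2]]]}}

```text
time: 13.52
ee_pos: [0.3633, -0.2303, 0.1232]
eef_rot: [3.134, 0.009, 1.674]
ft_force: [0.9, -0.7, -0.6]
opening: 0.502
grip_force: 52.2
```

{"method": "send_rows", "body": {"rows": [[[0,0,0,-0.0184,0.0262,0,0.2],[0,0,0,-0.0184,0.0262,0,0.2],[0,0,0,-0.0184,0.0262,0,0.2],[0,0,0,-0.0184,0.0262,0,0.2],[0,0,0,-0.0184,0.0262,0,0.2],[0,0,0,-0.0184,0.0262,0,0.2],[0,0,0,-0.0184,0.0262,0,0.2],[0,0,0,-0.0184,0.0262,0,0.2],[0,0,5,0,0,0,0.2],[0,0,0,0,0,0,0.2]]]}}

```text
time: 14.35
ee_pos: [0.5845, -0.3529, 0.1148]
eef_rot: [-3.14, -0.001, 1.585]
ft_force: [-0.1, 0.2, -1.6]
opening: 0.504
grip_force: 52.1
```

{"method": "send_rows", "body": {"rows": [[[0,0,0,0,0,0.02,0.2],[0,0,0,0,0,0.02,0.2],[0,0,0,0,0,0.02,0.2],[0,0,0,0,0,0,0.2],[0,0,0,0,0,0,0.2],[0,0,0,0,0,0,0.2],[0,0,0,0,0,0,0.2],[0,0,0,0,0,0,0.2],[0,0,0,0,0,0,0.2],[0,0,0,0,0,0,0.2]]]}}

```text
time: 15.18
ee_pos: [0.5845, -0.353, 0.0574]
eef_rot: [3.14, 0.001, 1.587]
ft_force: [-0.8, 0.1, -1.2]
opening: 0.498
grip_force: 52.1
```

Run:
```python
from h import *
st=telemetry.get_state(); im,d=imaging.get_image("wrist"); np.savez("w4.npz",im=im,d=d,p=st["ee_pos"],r=st["eef_rot"])
print(st["ee_pos"],st["eef_rot"],st["opening"])
p=st["ee_pos"]; z=p[2]-.0052
B=lambda x,y,r=.08:(x-r,x+r,y-r,y+r)
def lab(o):
    o=o.copy()
    for i in range(0,300,25): o[i,::6]=255; o[::6,i]=255
    return o
a=lab(cv2.resize(ortho(st,im,z+.02,*B(p[0],p[1],.06),.0004),(300,300)))  # 10 mm grid, TCP at centre
b=lab(cv2.resize(ortho(st,im,.004,*B(p[0],p[1],.06),.0004),(300,300)))
cv2.imwrite("pics/m4.png",np.hstack([a,b])[:,:,::-1])
```

```text
[ 0.58452262 -0.3529645   0.05737414] [3.14040585e+00 9.32435934e-04 1.58662888e+00] 0.4975077467676169
```

View pics/m4.png

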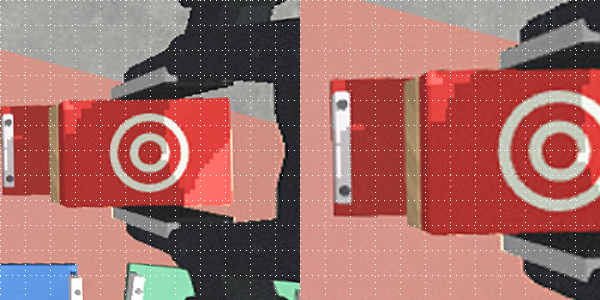

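Red measures about 1 mm in y and 2 mm in x off the stand's centre. I correct that and lower.

{"method": "send_rows", "body": {"rows": [[[0,0,0,-0.001,0.002,0.005,0.2],[0,0,0,0,0,0.015,0.2],[0,0,0,0,0,0.015,0.2],[0,0,0,0,0,0.006,0.2],[0,0,0,0,0,0.003,0.2],[0,0,0,0,0,0.002,0.2],[0,0,0,0,0,0.001,0.2],[0,0,0,0,0,0.001,0.2],[0,0,0,0,0,0,0.2],[0,0,0,0,0,0,0.2]]]}}

```text
time: 16.07
ee_pos: [0.5865, -0.3539, 0.0093]
eef_rot: [3.141, 0.001, 1.587]
ft_force: [-3.4, 1.5, 5.4]
opening: 0.499
grip_force: 52.8
```

{"method": "send_rows", "body": {"rows": [[[0,0,0,0,0,0,0.7],[0,0,0,0,0,0,0.7],[0,0,0,0,0,0,0.7],[0,0,0,0,0,0,0.7],[0,0,0,0,0,-0.02,0.7],[0,0,0,0,0,-0.04,0.8],[0,0,0,0,0,-0.04,0.9],[0,0,0,0,0,-0.04,1],[0,0,0,0.0184,-0.0315,0,1],[0,0,0,0.0184,-0.0315,0,1]]]}}

```text
time: 16.9
ee_pos: [0.525, -0.3199, 0.1536]
eef_rot: [3.134, 0.006, 1.587]
ft_force: [-1.3, 0.6, -1.0]
opening: 0.997
grip_force: 0.0
```

{"method": "send_rows", "body": {"rows": [[[0,0,0,0.0184,-0.0315,0,1],[0,0,0,0.0184,-0.0315,0,1],[0,0,0,0.0184,-0.0315,0,1],[0,0,0,0.0184,-0.0315,0,1],[0,0,-1.9,0.0184,-0.0315,0,1],[0,0,0,0,0,0,1],[0,0,0,0,0,0,1],[0,0,0,0,0,0,1],[0,0,0,0,0,0,1],[0,0,0,0,0,0,1]]]}}

```text
time: 17.73
ee_pos: [0.3646, -0.2291, 0.1488]
eef_rot: [3.141, 0.0, 1.62]
ft_force: [-0.8, -1.2, 0.8]
opening: 0.999
grip_force: 0.0
```

Run:
```python
from h import *
st=telemetry.get_state(); im,d=imaging.get_image("wrist"); np.savez("w5.npz",im=im,d=d,p=st["ee_pos"],r=st["eef_rot"])
print(st["ee_pos"],st["eef_rot"],st["opening"])
B=lambda x,y,r=.08:(x-r,x+r,y-r,y+r)
print("blue",fit(st,im,.023,B(.36,-.23,.06),hue(100,125)))
print("red",fit(st,im,.024,B(.586,-.353,.06),RED),"green",fit(st,im,.023,B(.381,-.361,.06),hue(50,75,100)))
def lab(o):
    for i in range(0,400,33): o[i,::6]=255; o[::6,i]=255
    return o
a=lab(cv2.resize(ortho(st,im,.023,*B(.364,-.229,.06),.0004),(400,400)))
cv2.imwrite("pics/m5.png",np.hstack([a,cv2.resize(im[100:400,330:640],(400,400))])[:,:,::-1])
```

```text
[ 0.36462689 -0.22906626  0.14884194] [3.14121918e+00 3.14614333e-04 1.61969458e+00] 0.998949710295796
blue (363.7, -229.2, 'ang', 2.8, 'LxW', 83.7, 57.4)
red (582.2, -344.3, 'ang', 1.7, 'LxW', 57.1, 47.7) green (381.4, -358.0, 'ang', 6.9, 'LxW', 87.2, 57.5)
```

View pics/m5.png

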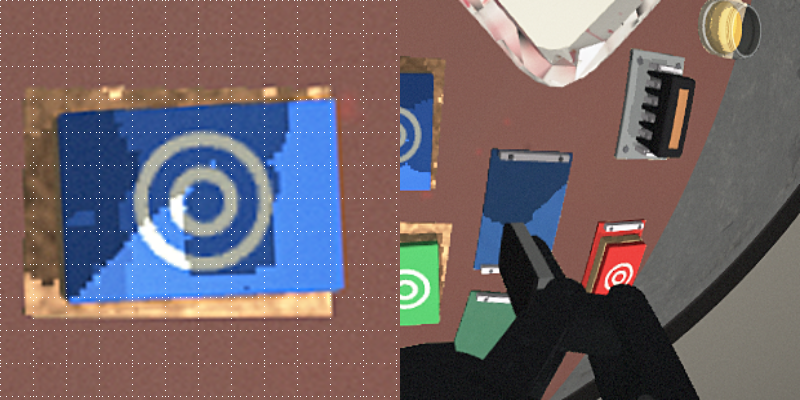

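Blue is at (363.7,-229.2), turned 2.8°, right under the tool. Red and comb look right. I grip blue.

{"method": "send_rows", "body": {"rows": [[[0,0,0,0,-0.0009,0.03,0.9],[0,0,0,0,0,0.04,0.9],[0,0,0,0,0,0.035,0.9],[0,0,0,0,0,0.02,0.9],[0,0,0,0,0,0.01,0.9],[0,0,0,0,0,0.004,0.9],[0,0,0,0,0,0,0.9],[0,0,0,0,0,0,0.9],[0,0,0,0,0,0,0.6],[0,0,0,0,0,0,0.4]]], "force": 60}}

```text
time: 18.62
ee_pos: [0.3643, -0.2297, 0.0117]
eef_rot: [3.139, 0.003, 1.62]
ft_force: [7.1, -3.8, -0.3]
opening: 0.659
grip_force: 64.2
```

{"method": "send_rows", "body": {"rows": [[[0,0,0,0,0,0,0.3],[0,0,0,0,0,0,0.3],[0,0,0,0,0,0,0.3],[0,0,0,0,0,0,0.3],[0,0,0,0,0,0,0.3],[0,0,0,0,0,0,0.3],[0,0,0,0,0,0,0.3],[0,0,0,0,0,0,0.3],[0,0,0,0,0,0,0.3],[0,0,0,0,0,0,0.3]]]}}

```text
time: 19.45
ee_pos: [0.3644, -0.2298, 0.0117]
eef_rot: [3.138, 0.003, 1.62]
ft_force: [-0.1, 1.2, 6.7]
opening: 0.654
grip_force: 64.4
```

{"method": "send_rows", "body": {"rows": [[[0,0,0,0,0,-0.01,0.3],[0,0,0,0,0,-0.03,0.3],[0,0,0,0,0,-0.03,0.3],[0,0,0,-0.0186,0.028,0,0.3],[0,0,0,-0.0186,0.028,0,0.3],[0,0,0,-0.0186,0.028,0,0.3],[0,0,0,-0.0185,0.0278,0,0.3],[0,0,2.7,0,0,0.02,0.3],[0,0,0,0,0,0,0.3],[0,0,0,0,0,0,0.3]]]}}

```text
time: 20.28
ee_pos: [0.4768, -0.2961, 0.0582]
eef_rot: [-3.139, -0.002, 1.573]
ft_force: [-0.1, 0.1, -2.1]
opening: 0.653
grip_force: 64.7
```

```bash
cat >> h.py <<'E'
def place_view(out,dz,r=.07):
    st=telemetry.get_state(); im,d=imaging.get_image("wrist"); p=st["ee_pos"]
    print(p.round(4),np.degrees(st["eef_rot"]).round(2),st["opening"],st["ft_force"].round(1))
    b=(p[0]-r,p[0]+r,p[1]-r,p[1]+r); L=[]
    for z in (p[2]-dz+.02,.004,.010):
        o=cv2.resize(ortho(st,im,z,*b,.0004),(350,350)) # 0.4 mm/px, TCP at 175,175
        for i in range(0,350,25): o[i,::6]=255; o[::6,i]=255
        L.append(o)
    cv2.imwrite(out,np.hstack(L[:2])[:,:,::-1]); return st,im
E
python3 - <<'E'
from h import *
st,im=place_view("pics/m6.png",.0087); p=st["ee_pos"]
b=(p[0]-.06,p[0]+.06,p[1]-.05,p[1]+.06)
print(fit(st,im,p[2]-.0087+.02,b,hue(100,118,90,100)))
E
```

```text
[ 0.4768 -0.2961  0.0582] [-1.7982e+02 -1.4000e-01  9.0150e+01] 0.6530019268605867 [-0.1  0.1 -2.1]
(475.6, -286.8, 'ang', 0.0, 'LxW', 101.5, 56.5)
```

View pics/m6.png

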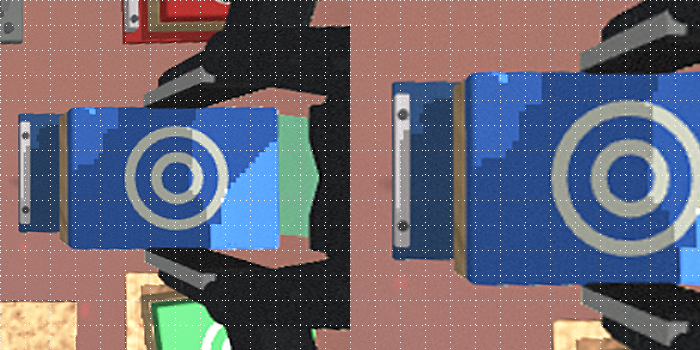

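Block centre is at (475.6,-295.7) and the stand at (478.8,-298.3). I correct and lower.

{"method": "send_rows", "body": {"rows": [[[0,0,0,-0.0026,0.0031,0.005,0.3],[0,0,0,0,0,0.013,0.3],[0,0,0,0,0,0.013,0.3],[0,0,0,0,0,0.006,0.3],[0,0,0,0,0,0.004,0.3],[0,0,0,0,0,0.002,0.3],[0,0,0,0,0,0.0015,0.3],[0,0,0,0,0,0.001,0.3],[0,0,0,0,0,0,0.3],[0,0,0,0,0,0,0.3]]]}}

```text
time: 21.17
ee_pos: [0.4814, -0.2999, 0.0143]
eef_rot: [3.141, 0.001, 1.572]
ft_force: [-0.8, -0.7, -1.8]
opening: 0.657
grip_force: 64.8
```

{"method": "send_rows", "body": {"rows": [[[0,0,0,0.0012,-0.0013,0,0.3],[0,0,0,0,0,0.001,0.3],[0,0,0,0,0,0.001,0.3],[0,0,0,0,0,0,0.3],[0,0,0,0,0,0,0.3],[0,0,0,0,0,0,0.3],[0,0,0,0,0,0,0.3],[0,0,0,0,0,0,0.3],[0,0,0,0,0,0,0.3],[0,0,0,0,0,0,0.3]]]}}

```text
time: 22.0
ee_pos: [0.48, -0.2986, 0.0128]
eef_rot: [3.142, 0.0, 1.573]
ft_force: [-3.6, 3.5, 6.4]
opening: 0.655
grip_force: 65.6
```

{"method": "send_rows", "body": {"rows": [[[0,0,0,0,0,0,0.9],[0,0,0,0,0,0,0.9],[0,0,0,0,0,0,0.9],[0,0,0,0,0,0,0.9],[0,0,0,0,0,-0.02,0.9],[0,0,0,0,0,-0.04,1],[0,0,0,0,0,-0.04,1],[0,0,0,0,0,-0.04,1],[0,0,0,-0.0205,-0.033,0,1],[0,0,0,-0.0205,-0.033,0,1]]]}}

```text
time: 22.83
ee_pos: [0.4159, -0.3412, 0.1564]
eef_rot: [3.136, 0.006, 1.577]
ft_force: [-0.5, -0.4, -1.2]
opening: 0.999
grip_force: 0.0
```

{"method": "send_rows", "body": {"rows": [[[0,0,0,-0.0205,-0.033,0,1],[0,0,-6.9,0,0,0,1],[0,0,0,0,0,0,1],[0,0,0,0,0,0,1],[0,0,0,0,0,0,1],[0,0,0,0,0,0,1],[0,0,0,0,0,0,1],[0,0,0,0,0,0,1],[0,0,0,0,0,0,1],[0,0,0,0,0,0,1]]]}}

```text
time: 23.67
ee_pos: [0.3812, -0.3599, 0.1517]
eef_rot: [-3.142, -0.0, 1.693]
ft_force: [0.4, 0.2, 0.2]
opening: 1.001
grip_force: 0.0
```

Run:
```python
from h import *
st=telemetry.get_state(); im,d=imaging.get_image("wrist"); np.savez("w7.npz",im=im,d=d,p=st["ee_pos"],r=st["eef_rot"])
print(st["ee_pos"],st["eef_rot"],st["opening"])
B=lambda x,y,r=.08:(x-r,x+r,y-r,y+r)
print("green",fit(st,im,.023,B(.381,-.361,.06),hue(50,75,100)))
print("blue",fit(st,im,.024,B(.479,-.298,.055),hue(100,118,90,130)))
cv2.imwrite("pics/w7.png",im[:,:,::-1])
```

```text
[ 0.38118222 -0.35994157  0.15174933] [-3.14152123e+00 -1.05533125e-04  1.69329586e+00] 1.0009065530272316
green (381.5, -359.8, 'ang', 7.2, 'LxW', 83.8, 57.4)
blue (472.2, -296.2, 'ang', 0.0, 'LxW', 90.5, 69.5)
```

View pics/w7.png

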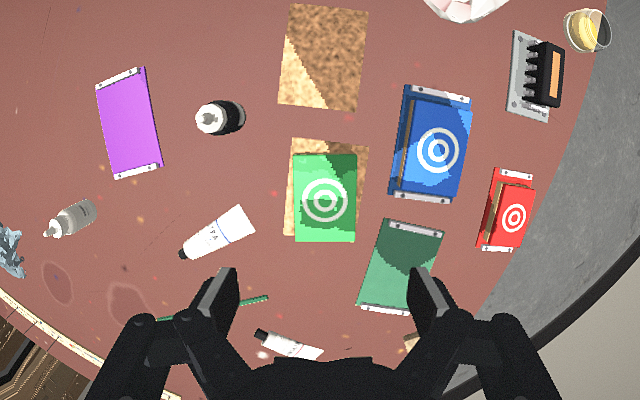

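Green is at (381.5,-359.8), turned 7.2°, right below the tool. Blue and red lie on their stands. I grip green.

{"method": "send_rows", "body": {"rows": [[[0,0,0,0,0,0.03,0.9],[0,0,0,0,0,0.04,0.9],[0,0,0,0,0,0.035,0.9],[0,0,0,0,0,0.02,0.9],[0,0,0,0,0,0.01,0.9],[0,0,0,0,0,0.005,0.9],[0,0,0,0,0,0.001,0.9],[0,0,0,0,0,0,0.9],[0,0,0,0,0,0,0.6],[0,0,0,0,0,0,0.4]]]}}

```text
time: 24.55
ee_pos: [0.3822, -0.3617, 0.0134]
eef_rot: [3.139, 0.004, 1.693]
ft_force: [4.3, -5.2, 1.9]
opening: 0.655
grip_force: 64.5
```

{"method": "send_rows", "body": {"rows": [[[0,0,0,0,0,0,0.3],[0,0,0,0,0,0,0.3],[0,0,0,0,0,0,0.3],[0,0,0,0,0,0,0.3],[0,0,0,0,0,0,0.3],[0,0,0,0,0,0,0.3],[0,0,0,0,0,0,0.3],[0,0,0,0,0,0,0.3],[0,0,0,0,0,0,0.3],[0,0,0,0,0,0,0.3]]]}}

```text
time: 25.38
ee_pos: [0.3823, -0.3618, 0.0134]
eef_rot: [3.139, 0.004, 1.693]
ft_force: [0.2, 0.4, 7.1]
opening: 0.653
grip_force: 64.2
```

{"method": "send_rows", "body": {"rows": [[[0,0,0,0,0,-0.01,0.3],[0,0,0,0,0,-0.03,0.3],[0,0,0,0,0,-0.03,0.3],[0,0,0,-0.0216,0.0207,0,0.3],[0,0,0,-0.0216,0.0207,0,0.3],[0,0,0,-0.0216,0.0207,0,0.3],[0,0,0,-0.0216,0.0207,0,0.3],[0,0,6.6,0,0,0.01,0.3],[0,0,6.6,0,0,0.01,0.3],[0,0,0,0,0,0,0.3]]]}}

```text
time: 26.22
ee_pos: [0.4727, -0.4347, 0.0587]
eef_rot: [-3.138, -0.003, 1.461]
ft_force: [-1.0, 0.9, -2.5]
opening: 0.65
grip_force: 64.3
```

{"method": "send_rows", "body": {"rows": [[[0,0,0,0,0,0,0.3],[0,0,0,0,0,0,0.3],[0,0,0,0,0,0,0.3],[0,0,0,0,0,0,0.3],[0,0,0,0,0,0,0.3],[0,0,0,0,0,0,0.3],[0,0,0,0,0,0,0.3],[0,0,0,0,0,0,0.3],[0,0,0,0,0,0,0.3],[0,0,0,0,0,0,0.3]]]}}

```text
time: 27.05
ee_pos: [0.4736, -0.4358, 0.0608]
eef_rot: [-3.142, -0.0, 1.463]
ft_force: [-0.4, 0.5, -0.6]
opening: 0.649
grip_force: 64.3
```

Run:
```python
from h import *
st,im=place_view("pics/m8.png",.0104); p=st["ee_pos"]
b=(p[0]-.06,p[0]+.06,p[1]-.06,p[1]+.06)
print(fit(st,im,p[2]-.0104+.02,b,hue(50,70,130)))
```

```text
[ 0.4736 -0.4358  0.0608] [-179.99   -0.     83.8 ] 0.6485657365051238 [-0.4  0.5 -0.6]
(472.8, -433.5, 'ang', -6.4, 'LxW', 83.5, 56.6)
```

View pics/m8.png

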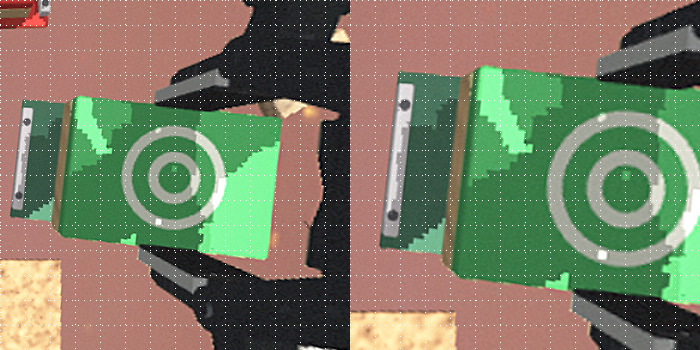

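Block is at (472.8,-433.5), stand at about (473.7,-436), and the angles agree. I correct and lower.

{"method": "send_rows", "body": {"rows": [[[0,0,0,-0.0024,0.0012,0.005,0.3],[0,0,0,0,0,0.013,0.3],[0,0,0,0,0,0.013,0.3],[0,0,0,0,0,0.007,0.3],[0,0,0,0,0,0.004,0.3],[0,0,0,0,0,0.002,0.3],[0,0,0,0,0,0.0014,0.3],[0,0,0,0,0,0.001,0.3],[0,0,0,0,0,0,0.3],[0,0,0,0,0,0,0.3]]]}}

```text
time: 27.93
ee_pos: [0.4749, -0.4387, 0.015]
eef_rot: [3.141, 0.001, 1.463]
ft_force: [0.4, -0.3, -0.4]
opening: 0.651
grip_force: 64.3
```

{"method": "send_rows", "body": {"rows": [[[0,0,0,0,0,0.001,0.3],[0,0,0,0,0,0,0.3],[0,0,0,0,0,0,0.3],[0,0,0,0,0,0,0.9],[0,0,0,0,0,0,0.9],[0,0,0,0,0,0,0.9],[0,0,0,0,0,0,0.9],[0,0,0,0,0,-0.02,0.9],[0,0,0,0,0,-0.04,1],[0,0,0,0,0,-0.04,1]]]}}

```text
time: 28.77
ee_pos: [0.4732, -0.4368, 0.1117]
eef_rot: [-3.137, -0.004, 1.462]
ft_force: [1.0, -1.4, 1.5]
opening: 1.002
grip_force: 0.0
```

{"method": "send_rows", "body": {"rows": [[[0,0,0,0,-0.02,-0.03,1],[0,0,0,0,-0.02,-0.03,1],[0,0,0,0,-0.02,-0.03,1],[0,0,0,0,-0.02,-0.03,1],[0,0,0,0,0,-0.03,1],[0,0,0,0,0,0,1],[0,0,0,0,0,0,1],[0,0,0,0,0,0,1],[0,0,0,0,0,0,1],[0,0,0,0,0,0,1]]]}}

```text
time: 29.6
ee_pos: [0.3947, -0.4289, 0.261]
eef_rot: [-3.139, -0.003, 1.463]
ft_force: [0.0, -0.2, -0.1]
opening: 1.0
grip_force: 0.0
```

Run:
```python
from h import *
st=telemetry.get_state(); im,d=imaging.get_image("wrist"); np.savez("w9.npz",im=im,d=d,p=st["ee_pos"],r=st["eef_rot"])
print(st["ee_pos"],st["opening"])
def lab(o):
    return o
O=ortho(st,im,.010,.40,.66,-.51,-.11,.0005)
cv2.imwrite("pics/m9.png",O[:,:,::-1])
im2,d2=imaging.get_image("side"); 
cv2.imwrite("pics/s9.png",cv2.resize(im2[150:270,140:400],None,fx=3,fy=3,interpolation=cv2.INTER_CUBIC)[:,:,::-1])
```

```text
[ 0.39474846 -0.42892445  0.26101661] 0.9998405652111327
```

View pics/m9.png

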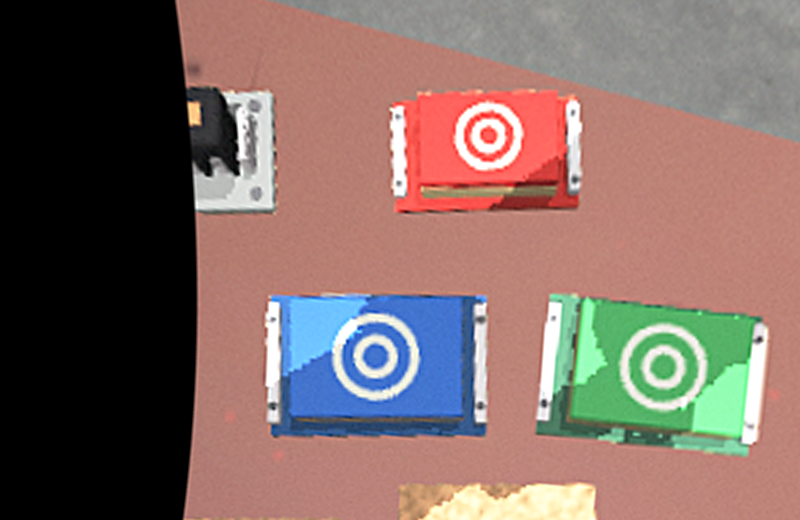

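View pics/s9.png

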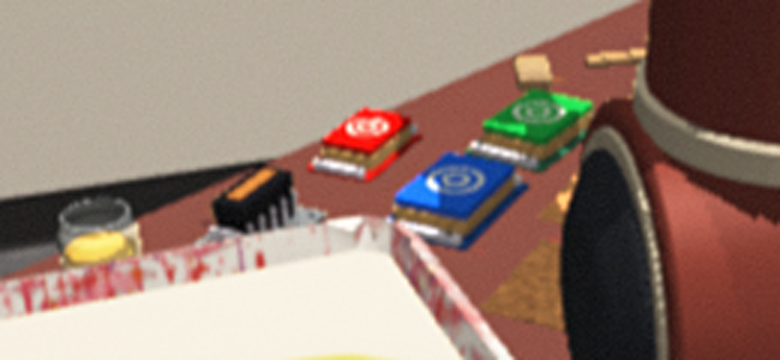

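All three blocks lie face up within about 1 mm of centre between their rails. The comb is down in the rack, and the jar and dropper are still standing. The gripper is open and clear, so I hand in.

```bash
python3 -c "
from bench import order
print(order.finish_job())"
```

```text
the job is handed in; nothing more can be done
None
```

The job is handed in at about 30 s of the 88 s: blue, green and red blocks face up on their own stands about 1 mm from centre, comb seated in the rack, jar and dropper not touched, gripper open and clear.

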